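Lift a bread roll with kitchen tongs and hold it ready to serve

ROBOT

A 7-joint arm with a two-finger parallel gripper is mounted at the origin on a cart in front of the work surface, level with it; the furniture and walls round the work are solid. World frame = base frame: x ahead of the robot, y to its left, z up, the work surface at z = 0. Lengths are in m, angles in rad, forces in N, time in s.
With the tool pointing down it reaches from about 0.4 to 0.875 m from the base axis. Payload 6.5 kg.
Tool frame: the origin (TCP) lies at the very end of the fingers, on their centre line; the grasp point (between the pads) lies 19 mm behind it; z points along the fingers, y is the line along which they close (so a half turn about z gives the same grasp; the last joint's range is limited). The gripper opens to 88 mm and grips with 3 to 60 N. Pads are 18 mm wide; open, the fingers measure 123 mm over their backs; the gripper's body (75 mm by 187 mm) begins 45 mm behind the grasp point.
Start: joints at [-1.351, 0.536, -0.004, 1.538, 0.003, 1.067, -0.071], TCP at [0.183, 0.624, 0.239] pointing down, gripper open.
Joint ranges: [-2.7, 2.7], [-0.37, 2.16], [-1.27, 1.26], [0.24, 2.4], [-1.31, 4.45], [0.19, 1.91], [-2.76, 2.76]. Speed limits (rad/s): [2.39, 2.39, 3.14, 3.14, 3.14, 3.14, 3.14].

INTERFACE

Orientations are given as a 3x3 rotation matrix whose columns are the frame's x, y, z axes.
In Python, from station import r gives the robot as it stands. The module is installed in compiled form; this text tells all that it offers.
- The arm moves only by the shell command python3 -m crank 'ROWS' [FORCE]. ROWS is JSON, a list of rows, each an object with "slide": the shift along the tool's x, y, z in m, a list of three; "dr": the turn, a rotation vector about the tool's x, y, z in degrees, a list of three; "hand": the finger opening in m, from 0 to 0.0881. A call has 1 to 20 rows; each row is the pose to reach, as a shift and turn from the pose commanded when the call began, along the tool's axes at that moment; what a row does not reach only later rows make up. A row lasts 1/8 s, in which the tool goes at most 62.5 mm and 10.7 degrees, less where a joint would pass 70% of its speed; a pose out of reach is approached as far as the arm can. A call with a gripper value outside its range is refused whole. The fingers move at their own pace and stop on an object; FORCE is the grip in N (left out, the last holds). Time passes only in rows, so rows that repeat a pose let the fingers close. It gives the time, the measured TCP pose, the force, the opening and the grip force at its end, in the units of the state.
- r.read_state(): the state, without advancing time (a new reading comes with each control period).
- r.read_camera(name): name is "scene" or "top" or "wrist"; returns (picture, depth): 400x640x3 uint8, blue, green, red; 400x640 float32, m along the optical axis (not along the pixel's ray), 0 where there is no reading.
- r.calibration(name): a dict with "intrinsics" (3x3 intrinsics, pixels), "extrinsics" (4x4, takes a point from camera to world coordinates). Camera axes: x right, y down, z forward; pixel columns grow to the right and rows downward; lengths in m; the calibration is good to about 2 mm. A picture is of the moment at which its call begins: read the wrist's pose just before it. calibration takes no time and is no camera call; for the wrist camera it gives the pose at the moment of the call.
- r.close_job(): hands the job in; it is judged then, once.
The state is a dict: "time": time; "joint_positions": joint angles; "qd": joint speeds; "joint_efforts": joint torques, N m; "eef_pos": TCP position; "orientation": TCP orientation; "contact_force": force on the tool from outside, world axes, zero at the start; "ft_torque": the same for the moment, N m; "width": finger opening in m; "grasp_force": force on a finger pad.
Only numpy, scipy, OpenCV 4.12 (cv2) and the standard library are available. Lean on these libraries where they do the work, as an engineer would, in place of code of your own. Each camera call takes 0.05 s, during which the arm holds its last target. There are 200 camera calls.

TASK

Pick up the kitchen tongs lying on the washer, close their red jaws on the bread roll that lies on the fish-shaped wooden trivet, and lift the roll in the tongs at least 10 cm clear above the washer top, ready to serve. Do not touch the roll with the gripper itself, do not let it drop onto the washer, and leave the lemon and the salt and pepper shakers where they are. Finish while holding: the gripper still squeezes the tongs and the tongs still hold the roll up, still and steady; nothing is put down or let go.

Things in the scene. Friction and masses are not known exactly. Their poses are not given: they have to be found in the camera images.
- tongs: Spring kitchen tongs, 220 mm long with loop, 0.13 kg, lying flat: two steel arms side by side, 22 mm high, black grip pads, red jaws. Origin: underside, midway between the grip pads. +x to the jaws (at x = 90 mm), +z up, fixed arm at +y. This is the fixed arm's frame: as the tongs close, their midline points half the joint value counter-clockwise (from above) of its x.
- tongs_arm (a joint): Closing angle, rad: 0 fully open (spring against a stop, jaw gap 74 mm), 0.17 jaws 44 mm apart, 0.40 all but shut. Each rad closes the grip pads by 85 mm, the jaws by 175 mm. The pads need 5 N to begin to close, 7 N at 0.17; released, it springs open. Pads squeezed to 54 mm: enough to carry the empty tongs, jaws still 66 mm apart. Pads are parallel at 0.17.
- fixed_jaw: Red jaw of the fixed arm, at +y of the tongs, 36 mm long, 24 mm high, 5 mm thick. Origin: centre of its inner (gripping) face, 12 mm above the tongs' underside. 88 mm over both jaws when open.
- moving_jaw: Red jaw of the moving arm, same size. Origin: centre of its inner (gripping) face. At -y of the tongs.
- roll: Golden-brown oblong bread roll with three pale slashes, rigid, 72 mm long (x), 44 mm wide (y), 40 mm high, about 0.045 kg. Origin: centre of its flat underside; widest 16 mm above it. It lies flat on the trivet, its long axis within about 30 degrees of straight away from the robot.
- trivet: Fish-shaped slatted wooden trivet, 120 x 204 x 16 mm, fixed to the washer, long axis (y) pointing roughly to and from the robot. Origin: centre of its underside.
- lemon: Yellow lemon, 72 x 57 x 58 mm, near the back; leave alone. Origin: centre of its underside.
- salt_shaker: Clear salt shaker with grey top, 44 mm across, 90 mm high, at the back left; leave alone. Origin: centre of its underside.
- pepper_shaker: Clear pepper shaker with grey top, 44 mm across, 90 mm high, at the back left; leave alone. Origin: centre of its underside.
- grip (a point): Where to squeeze the tongs: midway between the black grip pads, 11 mm above the tongs' underside, near the centre of mass. Pads 46 mm long, 19 mm high; 58 mm wide over both when open. Axes as the tongs.
- pivot (a point): The tongs' hinge, 85 mm behind the grip, 11 mm above the underside.
Mind the look-alikes: they are no part of the job. There is more than one size of the tongs; the job needs the larger. Leave any blue or pink look-alike of the roll alone.

How it is judged:
By the outcome, as a careful person would: the job done as asked, in the order asked, and still so for the second after the job is handed in, while the arm keeps its last pose, push and grip.
It also fails if it takes over 35 s, if anything falls off the work surface, if the arm or the gripper's body presses on something with over 40 N, if the wrist force passes 120 N, or if a joint passes its speed limit or range.

## Working session

There is one attempt and no reset: what is moved stays moved. The work goes in short steps, Python scripts to look and compute and a shell command to move; the robot and the scene stay as the last step left them, time stands still between calls to the robot, and variables do not carry over. Pictures are saved under pics/ and viewed, at most 10 in all, crops included, and the job is handed in when it is done.

```bash
mkdir -p pics
cat > h.py <<'E'
import numpy as np, cv2
from station import r
def snap(n,f):
    c=r.calibration(n); im,d=r.read_camera(n)
    cv2.imwrite(f'pics/{f}.png',im); np.savez(f'pics/{f}.npz',im=im,d=d,K=c['intrinsics'],T=c['extrinsics'])
def w(f,u,v):
    z=np.load(f'pics/{f}.npz'); K,T,d=z['K'],z['T'],z['d']
    p=d[v-1:v+2,u-1:u+2]; zz=np.median(p[p>0]) if (p>0).any() else 0
    return (T@np.r_[np.linalg.inv(K)@[u,v,1]*zz,1])[:3].round(4)
def ray(f,u,v,h):
    z=np.load(f'pics/{f}.npz'); K,T=z['K'],z['T']
    d=T[:3,:3]@np.linalg.inv(K)@[u,v,1]; o=T[:3,3]
    return (o+d*(h-o[2])/d[2]).round(4)
E
python3 - <<'E'
from h import *
s=r.read_state(); print({k:np.round(s[k],3).tolist() for k in s})
snap('top','t1'); snap('scene','s1')
for n in ('top','scene'): print(r.calibration(n)['extrinsics'].round(3).tolist())
E
```

```text
{'time': 0.0, 'joint_positions': [-1.351, 0.537, -0.004, 1.539, 0.003, 1.067, -0.071], 'qd': [-0.001, -0.0, -0.001, 0.001, -0.001, -0.0, -0.0], 'joint_efforts': [-0.0, -57.096, 0.99, -25.16, -0.056, 0.018, 0.0], 'eef_pos': [0.183, 0.623, 0.238], 'orientation': [[-0.959, 0.282, -0.0], [0.282, 0.959, -0.002], [-0.0, -0.002, -1.0]], 'contact_force': [-0.08, -0.133, -0.557], 'ft_torque': [0.058, 0.011, 0.02], 'grasp_force': 0.0, 'width': 0.088}
[[0.013, -0.989, 0.15, 0.458], [-1.0, -0.016, -0.021, 0.054], [0.023, -0.15, -0.988, 0.915], [0.0, 0.0, 0.0, 1.0]]
[[-0.901, -0.322, 0.29, 0.345], [-0.433, 0.647, -0.628, 0.592], [0.015, -0.691, -0.722, 0.661], [0.0, 0.0, 0.0, 1.0]]
```

View pics/t1.png

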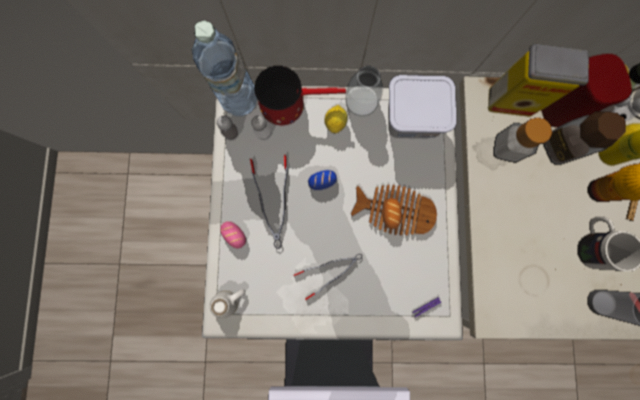

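View pics/s1.png

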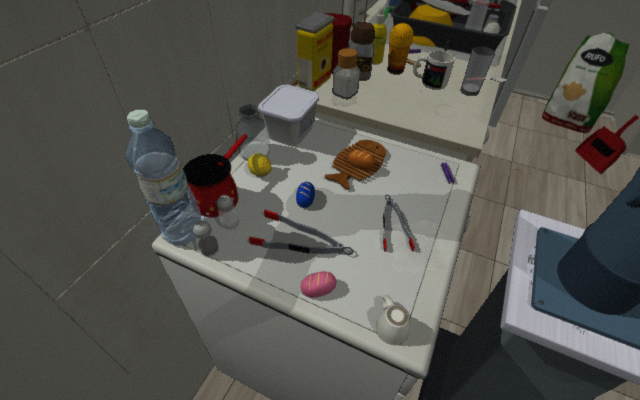

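The top view has two pairs of tongs. One has its jaws at (253,160) and (286,160) and its loop at (279,247), about 88 px long. The other has its jaws at (297,274) and (309,297) and its loop at (360,258), about 66 px long. I choose the first, as the larger. There are three roll-like things: brown on the trivet at (393,212), blue at (322,180) and pink at (233,235). I choose the brown one. Next is one close crop to check.

Run:
```python
from h import *
im=cv2.imread('pics/t1.png')[145:265,240:450]
cv2.imwrite('pics/c1.png',cv2.resize(im,None,fx=3.8,fy=3.8,interpolation=cv2.INTER_CUBIC))
for n,u,v in [('jawL',253,160),('jawR',286,160),('loop',279,247),('sj1',297,274),('sj2',309,297),('sloop',360,258),('roll',393,212),('rollN',393,226),('rollF',393,198),('blue',322,180),('pink',233,235),('salt',261,122),('pep',228,125)]: print(n,w('t1',u,v),ray('t1',u,v,.02))
```

```text
jawL [0.6772 0.2152 0.0023] [0.673  0.2121 0.02  ]
jawR [0.6768 0.1341 0.0102] [0.6745 0.1333 0.02  ]
loop [0.4678 0.1452 0.0031] [0.4676 0.1436 0.02  ]
sj1 [0.406  0.1011 0.0062] [0.4068 0.1004 0.02  ]
sj2 [0.3552 0.072  0.0152] [0.3558 0.0719 0.02  ]
sloop [ 0.4445 -0.0465  0.0016] [ 0.4448 -0.0445  0.02  ]
roll [ 0.5493 -0.1157  0.0555] [ 0.5531 -0.1228  0.02  ]
rollN [ 0.5183 -0.1174  0.045 ] [ 0.52   -0.1223  0.02  ]
rollF [ 0.5833 -0.1188  0.0423] [ 0.5865 -0.1232  0.02  ]
blue [0.6231 0.0464 0.0412] [0.6272 0.0462 0.02  ]
pink [0.493  0.2464 0.0403] [0.4938 0.2509 0.02  ]
salt [0.7443 0.1857 0.0885] [0.768  0.1966 0.02  ]
pep [0.7381 0.2608 0.0815] [0.7588 0.276  0.02  ]
```

View pics/c1.png

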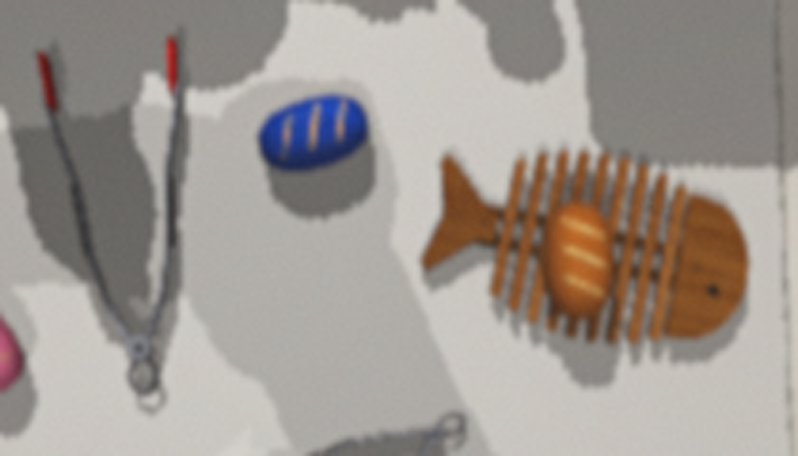

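The crop confirms the larger tongs, with two red jaws near crop (47,80) and (172,65) and the hinge at (139,345). The brown roll sits on the trivet at crop (582,258). I'll work out the poses and plan the move.

```bash
cat >> h.py <<'E'
def rel(p,R,s=None):
    """shift in tool axes & turn to reach TCP p with yaw such that tool y is +-90 from heading"""
    s=s or r.read_state(); O=np.array(s['orientation'])
    print('slide mm',(O.T@(np.array(p)-s['eef_pos'])*1e3).round(1))
    from scipy.spatial.transform import Rotation as Ro
    print('dr',Ro.from_matrix(O.T@R).as_rotvec(degrees=True).round(2))
def down(yaw): # tool x along -heading
    c,s=np.cos(yaw),np.sin(yaw); return np.array([[-c,s,0],[-s,-c,0],[0,0,-1.]])@np.diag([1,-1,1])
E
python3 - <<'E'
from h import *
C=lambda x,y,h:ray('t1',240+x/3.8,145+y/3.8,h)
jl=C(48,80,.022);jr=C(172,65,.022);pv=C(139,345,.022)
print(jl,jr,np.linalg.norm(jl-jr),pv)
m=(jl+jr)/2; L=np.linalg.norm(m-pv); yaw=np.arctan2(*(m-pv)[1::-1]); g=pv+(m-pv)*85/175
print('L',L,'yaw',np.degrees(yaw),'grip',g)
# roll seen: outline ends
a=C(583,203,.035);b=C(585,318,.035);l=C(543,250,.032);q=C(612,262,.032)
print('roll',a,b,l,q)
for y in (yaw,):
  print(down(y).round(3)); rel([g[0],g[1],.15],down(y))
print(r.calibration('wrist')['extrinsics'].round(3))
E
```

```text
[0.6577 0.212  0.022 ] [0.6688 0.1347 0.022 ] 0.07809289340266502 [0.4933 0.1498 0.022 ]
L 0.17157390535859454 yaw 7.889246143908307 grip [0.57584714 0.16123857 0.022     ]
roll [ 0.5834 -0.1212  0.035 ] [ 0.5128 -0.1215  0.035 ] [ 0.5543 -0.0967  0.032 ] [ 0.5475 -0.1392  0.032 ]
[[-0.991 -0.137  0.   ]
 [-0.137  0.991  0.   ]
 [ 0.     0.    -1.   ]]
slide mm [-507.  -332.3   88.5]
dr [-9.000e-02 -1.000e-02 -2.426e+01]
[[ 0.282  0.925  0.254  0.117]
 [ 0.959 -0.272 -0.077  0.644]
 [-0.002  0.265 -0.964  0.384]
 [ 0.     0.     0.     1.   ]]
```

```bash
python3 -m crank '[{"slide":[-0.05,-0.033,0],"dr":[0,0,-3],"hand":0.088},{"slide":[-0.1,-0.066,0.01],"dr":[0,0,-6],"hand":0.088},{"slide":[-0.15,-0.1,0.01],"dr":[0,0,-9],"hand":0.088},{"slide":[-0.2,-0.13,0.02],"dr":[0,0,-12],"hand":0.088},{"slide":[-0.25,-0.165,0.03],"dr":[0,0,-15],"hand":0.088},{"slide":[-0.3,-0.2,0.04],"dr":[0,0,-18],"hand":0.088},{"slide":[-0.35,-0.23,0.05],"dr":[0,0,-21],"hand":0.088},{"slide":[-0.4,-0.265,0.06],"dr":[0,0,-24.3],"hand":0.088},{"slide":[-0.45,-0.3,0.06],"dr":[0,0,-24.3],"hand":0.088},{"slide":[-0.507,-0.332,0.06],"dr":[0,0,-24.3],"hand":0.088},{"slide":[-0.507,-0.332,0.06],"dr":[0,0,-24.3],"hand":0.088},{"slide":[-0.507,-0.332,0.06],"dr":[0,0,-24.3],"hand":0.088},{"slide":[-0.507,-0.332,0.06],"dr":[0,0,-24.3],"hand":0.088}]'
python3 - <<'E'
from h import *
snap('wrist','w1')
E
```

```text
time: 1.72
eef_pos: [0.5749, 0.1641, 0.1785]
orientation: [[-0.99, -0.141, -0.001], [-0.141, 0.99, 0.001], [0.001, 0.001, -1.0]]
contact_force: [-0.3, 0.4, 0.2]
width: 0.0879
grasp_force: 0.0
```

View pics/w1.png

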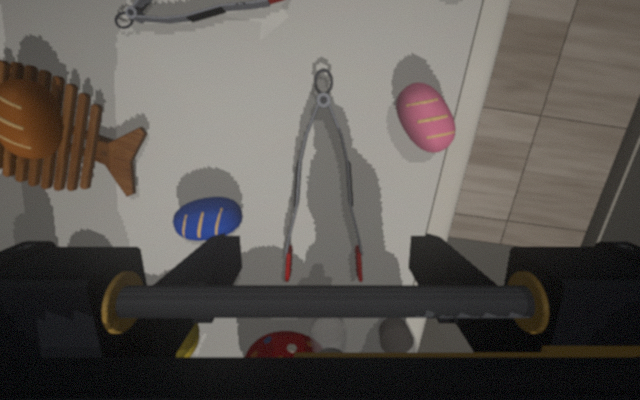

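The wrist view shows the hinge at (323,100), the red jaws at (288,263) and (358,263), and the grip pads at about (297,185) and (348,185). The brown roll is at the left edge.

Run:
```python
from h import *
P=lambda u,v:ray('w1',u,v,.022)
jl,jr,pv=P(358,263),P(288,263),P(323,100)
m=(jl+jr)/2; L=np.linalg.norm(m-pv); yaw=np.arctan2(*(m-pv)[1::-1]); g=pv+(m-pv)/L*.085
print(jl,jr,np.linalg.norm(jl-jr),pv,'L',L,'yaw',np.degrees(yaw),'grip',g, 'pads',P(297,185),P(348,185))
print('depth',w('w1',323,100),w('w1',358,265),w('w1',288,265))
# height by two views: triangulate pivot & jaws
def tri(a,b):
    A=[];B=[]
    for f,u,v in (a,b):
        z=np.load(f'pics/{f}.npz');d=z['T'][:3,:3]@np.linalg.inv(z['K'])@[u,v,1];d/=np.linalg.norm(d);M=np.eye(3)-np.outer(d,d);A.append(M);B.append(M@z['T'][:3,3])
    return np.linalg.lstsq(np.vstack(A),np.hstack(B),rcond=None)[0].round(4)
print('tri pivot',tri(('w1',323,100),('t1',240+139/3.8,145+345/3.8)),'jawR',tri(('w1',288,263),('t1',240+172/3.8,145+65/3.8)))
print('trivet/roll',w('w1',22,115))
rel([g[0],g[1],.004],down(yaw))
```

```text
[0.6548 0.2133 0.022 ] [0.6655 0.1375 0.022 ] 0.07655148594246879 [0.492  0.1519 0.022 ] L 0.16978419390508648 yaw 7.955908067470844 grip [0.57618186 0.16366493 0.022     ] pads [0.5773 0.1371 0.022 ] [0.5701 0.1885 0.022 ]
depth [0.4921 0.1519 0.0236] [0.6563 0.2134 0.0237] [0.6667 0.1379 0.0243]
tri pivot [0.4926 0.1511 0.0155] jawR [0.6721 0.1363 0.0089]
trivet/roll [ 0.5421 -0.1032  0.0523]
slide mm [ -1.2  -0.7 174.6]
dr [ 0.04 -0.04  0.14]
```

```bash
python3 -m crank '[{"slide":[-0.001,-0.001,0.05],"dr":[0,0,0],"hand":0.088},{"slide":[-0.001,-0.001,0.1],"dr":[0,0,0],"hand":0.088},{"slide":[-0.001,-0.001,0.14],"dr":[0,0,0],"hand":0.088},{"slide":[-0.001,-0.001,0.16],"dr":[0,0,0],"hand":0.088},{"slide":[-0.001,-0.001,0.17],"dr":[0,0,0],"hand":0.088},{"slide":[-0.001,-0.001,0.174],"dr":[0,0,0],"hand":0.088},{"slide":[-0.001,-0.001,0.174],"dr":[0,0,0],"hand":0.07},{"slide":[-0.001,-0.001,0.174],"dr":[0,0,0],"hand":0.06},{"slide":[-0.001,-0.001,0.174],"dr":[0,0,0],"hand":0.054},{"slide":[-0.001,-0.001,0.174],"dr":[0,0,0],"hand":0.054},{"slide":[-0.001,-0.001,0.174],"dr":[0,0,0],"hand":0.054},{"slide":[-0.001,-0.001,0.174],"dr":[0,0,0],"hand":0.054}]' 20
```

```text
time: 3.28
eef_pos: [0.5779, 0.1617, 0.0054]
orientation: [[-0.99, -0.138, 0.001], [-0.138, 0.99, 0.001], [-0.001, 0.0, -1.0]]
contact_force: [-0.5, -0.2, 5.9]
width: 0.054
grasp_force: 7.4
```

```bash
python3 -m crank '[{"slide":[0,0,-0.01],"dr":[0,0,0],"hand":0.053},{"slide":[0,0,-0.04],"dr":[0,0,0],"hand":0.053},{"slide":[0,0,-0.08],"dr":[0,0,0],"hand":0.053},{"slide":[0,0,-0.12],"dr":[0,0,0],"hand":0.053},{"slide":[0,0,-0.14],"dr":[0,0,0],"hand":0.053},{"slide":[0,0,-0.14],"dr":[0,0,0],"hand":0.053}]' 20
python3 - <<'E'
from h import *
snap('wrist','w2')
E
```

```text
time: 4.03
eef_pos: [0.578, 0.1613, 0.1463]
orientation: [[-0.99, -0.138, 0.003], [-0.138, 0.99, 0.001], [-0.003, 0.0, -1.0]]
contact_force: [0.6, 0.1, -2.0]
width: 0.0532
grasp_force: 5.4
```

View pics/w2.png

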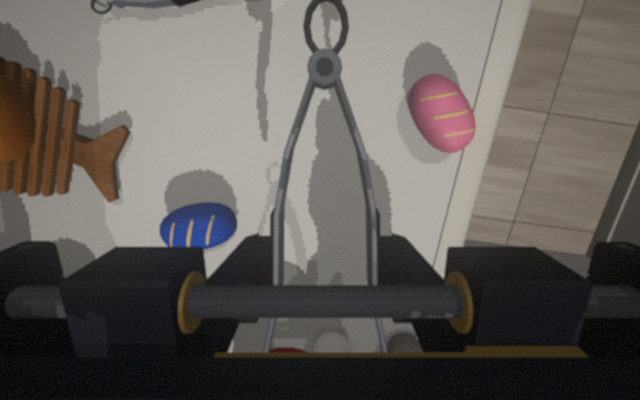

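The tongs are held, with the hinge at (324,66). Next I'll measure their pose in the hand and fit the roll by depth from the top and scene views.

Run:
```python
from h import *
s=r.read_state();O=np.array(s['orientation']);p=np.array(s['eef_pos'])
for n,u,v in [('pivot',324,67),('arm-',288,160),('arm+',357,160)]:
    q=w('w2',u,v); print(n,q,'tool mm',(O.T@(q-p)*1e3).round(1))
for f in ('t1','s1'):
    z=np.load(f'pics/{f}.npz');d=z['d'];v,u=np.mgrid[:400,:640]
    P=np.linalg.inv(z['K'])@np.vstack([u.ravel(),v.ravel(),np.ones(u.size)])*d.ravel()
    P=(z['T'][:3,:3]@P).T+z['T'][:3,3]
    k=(P[:,2]>.026)&(P[:,2]<.07)&(abs(P[:,0]-.55)<.07)&(abs(P[:,1]+.118)<.06)
    Q=P[k]; c=cv2.minAreaRect(Q[:,:2].astype(np.float32)*1000)
    print(f,k.sum(),'mean',Q.mean(0).round(4),'top',np.percentile(Q[:,2],97).round(4),'rect',np.round(c[0],1),np.round(c[1],1),round(c[2],1))
    e,V=np.linalg.eigh(np.cov(Q[:,:2].T)); print('axis deg',np.degrees(np.arctan2(V[1,1],V[0,1])).round(1), np.sqrt(e))
    t=P[(P[:,2]>.008)&(P[:,2]<.024)&(abs(P[:,0]-.55)<.08)&(abs(P[:,1]+.118)<.12)]; print('trivet z',np.median(t[:,2]),'x',np.percentile(t[:,0],[1,99]),'y',np.percentile(t[:,1],[1,99]))
```

```text
pivot [0.4914 0.1503 0.1638] tool mm [ 86.3   1.1 -19. ]
arm- [0.53   0.1399 0.1616] tool mm [ 49.5 -14.5 -16.8]
arm+ [0.5281 0.1716 0.1435] tool mm [47.  17.1  1.3]
t1 482 mean [ 0.5481 -0.1143  0.0491] top 0.0564 rect [ 549.  -116.3] [41.8 69.5] 86.3
axis deg -178.3 [0.01098227 0.01804361]
trivet z 0.015541204317054302 x [0.504327   0.61666729] y [-0.22343325 -0.03067895]
s1 387 mean [ 0.5457 -0.1073  0.0448] top 0.0562 rect [ 548.8 -113.4] [69.7 37.6] 1.0
axis deg -175.6 [0.00890767 0.01827378]
trivet z 0.015499086832266085 x [0.50251077 0.61626242] y [-0.2233251  -0.02667524]
```

Run:
```python
from h import *
rel([.460,-.1165,.13],down(0.0))
```

```text
slide mm [ 154.2 -258.9   14.8]
dr [-0.    0.01  7.92]
```

```bash
python3 -m crank '[{"slide":[0.015,-0.025,0],"dr":[0,0,0.8],"hand":0.053},{"slide":[0.04,-0.065,0],"dr":[0,0,2],"hand":0.053},{"slide":[0.065,-0.11,0],"dr":[0,0,3.5],"hand":0.053},{"slide":[0.09,-0.15,0],"dr":[0,0,5],"hand":0.053},{"slide":[0.115,-0.195,0.005],"dr":[0,0,6],"hand":0.053},{"slide":[0.14,-0.235,0.01],"dr":[0,0,7],"hand":0.053},{"slide":[0.154,-0.259,0.015],"dr":[0,0,7.9],"hand":0.053},{"slide":[0.154,-0.259,0.015],"dr":[0,0,7.9],"hand":0.053},{"slide":[0.154,-0.259,0.015],"dr":[0,0,7.9],"hand":0.053},{"slide":[0.154,-0.259,0.015],"dr":[0,0,7.9],"hand":0.053}]'
python3 - <<'E'
from h import *
snap('top','t2'); snap('scene','s2')
a=cv2.imread('pics/t2.png')[150:270,320:480]; b=cv2.imread('pics/s2.png')[80:230,300:500]
cv2.imwrite('pics/c2.png',np.hstack([cv2.resize(a,(400,300),interpolation=cv2.INTER_CUBIC),cv2.resize(b,(400,300),interpolation=cv2.INTER_CUBIC)]))
E
```

```text
time: 5.32
eef_pos: [0.4609, -0.115, 0.1296]
orientation: [[-1.0, -0.003, -0.0], [-0.003, 1.0, 0.001], [0.0, 0.001, -1.0]]
contact_force: [1.1, 0.4, -1.2]
width: 0.0532
grasp_force: 5.4
```

View pics/c2.png

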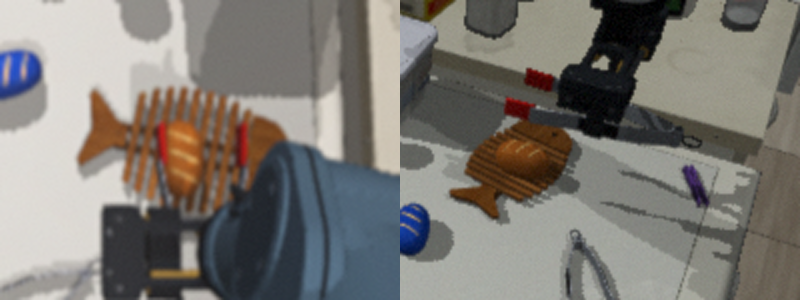

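The left half, from the top camera, shows the jaws at px (385,208) and (417,208) and the roll at (394,214). The apparent offset comes from parallax, so I'll compute it at the jaws' height.

Run:
```python
from h import *
for x in (163,243): print(ray('t2',320+x/2.5,150+145/2.5,.148),w('t2',round(320+x/2.5),208))
for u,v in ((530/1,0),): pass
S=lambda x,y:w('s2',round(300+(x-400)/2),round(80+y/2))
print('scene jaw tops',S(539,72),S(540,80),S(517,104),S(518,108))
rel([.460,-.1165,.025],down(0.0))
```

```text
[ 0.5474 -0.0817  0.148 ] [ 0.5473 -0.0812  0.1485]
[ 0.5484 -0.147   0.148 ] [ 0.5485 -0.1468  0.147 ]
scene jaw tops [ 0.5489 -0.1478  0.1488] [ 0.5468 -0.1455  0.1392] [ 0.5534 -0.0804  0.1443] [ 0.5502 -0.0796  0.1402]
slide mm [  0.9  -1.1 104.7]
dr [0.01 0.01 0.14]
```

The jaw midpoint is at (0.548, -0.114), against the roll centre at (0.549, -0.115), so about 9 mm is clear on each side. Now I'll go down and squeeze.

```bash
python3 -m crank '[{"slide":[0,-0.001,0.03],"dr":[0,0,0],"hand":0.053},{"slide":[0,-0.001,0.06],"dr":[0,0,0],"hand":0.053},{"slide":[0,-0.001,0.085],"dr":[0,0,0],"hand":0.053},{"slide":[0,-0.001,0.098],"dr":[0,0,0],"hand":0.053},{"slide":[0,-0.001,0.104],"dr":[0,0,0],"hand":0.053},{"slide":[0,-0.001,0.104],"dr":[0,0,0],"hand":0.053},{"slide":[0,-0.001,0.104],"dr":[0,0,0],"hand":0.05},{"slide":[0,-0.001,0.104],"dr":[0,0,0],"hand":0.047},{"slide":[0,-0.001,0.104],"dr":[0,0,0],"hand":0.044},{"slide":[0,-0.001,0.104],"dr":[0,0,0],"hand":0.041},{"slide":[0,-0.001,0.104],"dr":[0,0,0],"hand":0.035},{"slide":[0,-0.001,0.104],"dr":[0,0,0],"hand":0.035},{"slide":[0,-0.001,0.104],"dr":[0,0,0],"hand":0.035},{"slide":[0,-0.001,0.104],"dr":[0,0,0],"hand":0.035}]' 35
```

```text
time: 7.18
eef_pos: [0.4606, -0.1175, 0.0258]
orientation: [[-1.0, -0.0, 0.0], [-0.0, 1.0, -0.0], [-0.0, -0.0, -1.0]]
contact_force: [0.2, -0.7, -0.8]
width: 0.0429
grasp_force: 35.0
```

Stopped at 42.9 mm with 35 N. At a 44 mm jaw gap the pads should be 43.5 mm apart, so the roll is gripped. I'll lift gently.

```bash
python3 -m crank '[{"slide":[0,0,-0.004],"dr":[0,0,0],"hand":0.035},{"slide":[0,0,-0.012],"dr":[0,0,0],"hand":0.035},{"slide":[0,0,-0.03],"dr":[0,0,0],"hand":0.035},{"slide":[0,0,-0.055],"dr":[0,0,0],"hand":0.035},{"slide":[0,0,-0.08],"dr":[0,0,0],"hand":0.035},{"slide":[0,0,-0.105],"dr":[0,0,0],"hand":0.035},{"slide":[0,0,-0.13],"dr":[0,0,0],"hand":0.035},{"slide":[0,0,-0.15],"dr":[0,0,0],"hand":0.035},{"slide":[0,0,-0.165],"dr":[0,0,0],"hand":0.035},{"slide":[0,0,-0.17],"dr":[0,0,0],"hand":0.035},{"slide":[0,0,-0.17],"dr":[0,0,0],"hand":0.035},{"slide":[0,0,-0.17],"dr":[0,0,0],"hand":0.035},{"slide":[0,0,-0.17],"dr":[0,0,0],"hand":0.035},{"slide":[0,0,-0.17],"dr":[0,0,0],"hand":0.035}]'
python3 - <<'E'
from h import *
snap('top','t3'); snap('scene','s3')
a=cv2.imread('pics/t3.png')[140:260,330:490]; b=cv2.imread('pics/s3.png')[40:190,320:520]
cv2.imwrite('pics/c3.png',np.hstack([cv2.resize(a,(400,300),interpolation=cv2.INTER_CUBIC),cv2.resize(b,(400,300),interpolation=cv2.INTER_CUBIC)]))
E
```

```text
time: 8.93
eef_pos: [0.4602, -0.1174, 0.1954]
orientation: [[-1.0, -0.0, -0.001], [-0.0, 1.0, 0.0], [0.001, 0.0, -1.0]]
contact_force: [-0.3, 1.1, -1.3]
width: 0.0425
grasp_force: 35.0
```

View pics/c3.png

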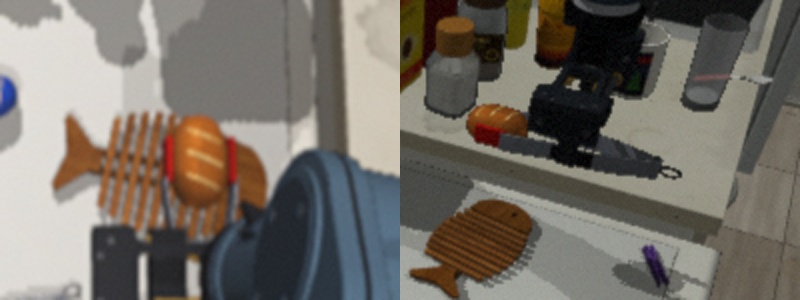

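Both views show the roll held between the red jaws, at crop (200,160) and (500,122), with the trivet empty below. I'll hold briefly to check that it stays steady.

```bash
python3 -m crank '[{"slide":[0,0,0],"dr":[0,0,0],"hand":0.035},{"slide":[0,0,0],"dr":[0,0,0],"hand":0.035},{"slide":[0,0,0],"dr":[0,0,0],"hand":0.035},{"slide":[0,0,0],"dr":[0,0,0],"hand":0.035},{"slide":[0,0,0],"dr":[0,0,0],"hand":0.035},{"slide":[0,0,0],"dr":[0,0,0],"hand":0.035},{"slide":[0,0,0],"dr":[0,0,0],"hand":0.035},{"slide":[0,0,0],"dr":[0,0,0],"hand":0.035}]'
python3 - <<'E'
from h import *
snap('top','t4')
for f in ('t3','t4'): print(w(f,410,204),w(f,412,196),w(f,410,216))
E
```

```text
time: 10.02
eef_pos: [0.4604, -0.1174, 0.1957]
orientation: [[-1.0, -0.001, -0.0], [-0.001, 1.0, -0.0], [0.0, -0.0, -1.0]]
contact_force: [0.1, 1.9, -1.7]
width: 0.0429
grasp_force: 35.0
[ 0.5466 -0.1139  0.2241] [ 0.5615 -0.118   0.2238] [ 0.525  -0.1146  0.2192]
[ 0.5464 -0.1135  0.2255] [ 0.5615 -0.1179  0.2239] [ 0.525  -0.1145  0.2196]
```

The roll is steady. Its top is at about 0.225 m, so its underside is at about 0.185 m. I'll hand the job in.

```bash
python3 -c "
from station import r
print(r.close_job())"
```

```text
the job is handed in; nothing more can be done
None
```

The job is handed in: the larger tongs hold the bread roll steady, its underside about 18 cm above the washer top, with the gripper squeezing the tongs at 35 N after about 10 s of robot time.

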